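# Change over the canisters of a splined tumbler

## Task

Change over the tumbler's load. Take the finished, closed canister off and stand it upright in the empty tray; fit every open steel canister standing on the table onto a drive stub of its own, turned so that the splines line up and it slides all the way down onto the machine's top, and press a lid from the lid tray onto each one until it is seated level on the rim. Do not knock over or shove away the jar and the spray bottles standing about.

Things in the scene. Friction and masses are not known exactly. Their poses are not given: they have to be found in the camera images.
- canister0: Steel canister, an upright round cup, outer diameter 54 mm, 90 mm tall, cavity 59 mm deep, 0.28 kg, most of it low down; in some runs one is absent. Origin: centre of its underside, z up. Two flat grip pads, 24 mm wide, stand out at body +y and -y, 38 to 84 mm above the underside, 60 mm apart over their faces: grip across them. Splined socket in the underside (see its rim point).
- canister1: Steel canister, an upright round cup, outer diameter 54 mm, 90 mm tall, cavity 59 mm deep, 0.28 kg, most of it low down; in some runs one is absent. Origin: centre of its underside, z up. Two flat grip pads, 24 mm wide, stand out at body +y and -y, 38 to 84 mm above the underside, 60 mm apart over their faces: grip across them. Splined socket in the underside (see its rim point).
- canister2: Steel canister, an upright round cup, outer diameter 54 mm, 90 mm tall, cavity 59 mm deep, 0.28 kg, most of it low down; in some runs one is absent. Origin: centre of its underside, z up. Two flat grip pads, 24 mm wide, stand out at body +y and -y, 38 to 84 mm above the underside, 60 mm apart over their faces: grip across them. Splined socket in the underside (see its rim point).
- rim0 (a point): Centre of the rim of canister0, 90 mm above its origin, same axes; mouth 47 mm wide, wall 3.5 mm. The socket underneath is 28 mm deep with grooves 10.5 mm wide along body +x, +y, -x, -y: it fits a stub every 90 degrees, to within about 5 degrees and 1.2 mm; otherwise it rides on the teeth, 24 mm high.
- rim1 (a point): Centre of the rim of canister1, 90 mm above its origin, same axes; mouth 47 mm wide, wall 3.5 mm. The socket underneath is 28 mm deep with grooves 10.5 mm wide along body +x, +y, -x, -y: it fits a stub every 90 degrees, to within about 5 degrees and 1.2 mm; otherwise it rides on the teeth, 24 mm high.
- rim2 (a point): Centre of the rim of canister2, 90 mm above its origin, same axes; mouth 47 mm wide, wall 3.5 mm. The socket underneath is 28 mm deep with grooves 10.5 mm wide along body +x, +y, -x, -y: it fits a stub every 90 degrees, to within about 5 degrees and 1.2 mm; otherwise it rides on the teeth, 24 mm high.
- lid0: White plastic press-on lid, right way up in the lid tray, about 0.08 kg; any lid fits any canister. Origin: centre of the plug's underside, z up. Plug 41 mm diameter, 16 mm deep; flange 58 mm diameter, 16 to 21 mm above origin; round upright knob 20 mm diameter, 21 to 55 mm above origin.
- lid1: White plastic press-on lid, right way up in the lid tray, about 0.08 kg; any lid fits any canister. Origin: centre of the plug's underside, z up. Plug 41 mm diameter, 16 mm deep; flange 58 mm diameter, 16 to 21 mm above origin; round upright knob 20 mm diameter, 21 to 55 mm above origin.
- lid2: White plastic press-on lid, right way up in the lid tray, about 0.08 kg; any lid fits any canister. Origin: centre of the plug's underside, z up. Plug 41 mm diameter, 16 mm deep; flange 58 mm diameter, 16 to 21 mm above origin; round upright knob 20 mm diameter, 21 to 55 mm above origin.
- flange0 (a point): Centre of the underside of lid0's flange, 16 mm above the lid's origin, same axes; meets the canister's rim point when home. Three sprung rubber beads on the plug catch on the rim: a lid merely laid on stands 6 to 9 mm proud; a push of roughly 8 to 15 N on the knob snaps it down onto the rim, where it stays.
- flange1 (a point): Centre of the underside of lid1's flange, 16 mm above the lid's origin, same axes; meets the canister's rim point when home. Three sprung rubber beads on the plug catch on the rim: a lid merely laid on stands 6 to 9 mm proud; a push of roughly 8 to 15 N on the knob snaps it down onto the rim, where it stays.
- flange2 (a point): Centre of the underside of lid2's flange, 16 mm above the lid's origin, same axes; meets the canister's rim point when home. Three sprung rubber beads on the plug catch on the rim: a lid merely laid on stands 6 to 9 mm proud; a push of roughly 8 to 15 N on the knob snaps it down onto the rim, where it stays.
- tumbler: The tumbler: a fixed white machine with a flat top, 150 x 440 mm and 60 mm high, its long side across the robot's front. Origin at the centre of its underside. Three identical drive stations stand on its top in a row along its own y, at -140, 0 and +140 mm; any canister may go on any free station.
- station0 (a point): Station 0, -140 mm along the tumbler's y: foot of an upright dark steel splined stub, on its axis, on the flat top. Axes turn with the stub, which starts at any angle, stiff to turn (0.12 N m). Core 23 mm diameter, 25 mm tall; four teeth 8 mm wide, 24 mm tall, reaching 17 mm out along +x, +y, -x, -y. A canister is home with its origin here.
- station1 (a point): Station 1, 0 mm along the tumbler's y: foot of an upright dark steel splined stub, on its axis, on the flat top. Axes turn with the stub, which starts at any angle, stiff to turn (0.12 N m). Core 23 mm diameter, 25 mm tall; four teeth 8 mm wide, 24 mm tall, reaching 17 mm out along +x, +y, -x, -y. A canister is home with its origin here.
- station2 (a point): Station 2, 140 mm along the tumbler's y: foot of an upright dark steel splined stub, on its axis, on the flat top. Axes turn with the stub, which starts at any angle, stiff to turn (0.12 N m). Core 23 mm diameter, 25 mm tall; four teeth 8 mm wide, 24 mm tall, reaching 17 mm out along +x, +y, -x, -y. A canister is home with its origin here.
- lid_tray: Fixed shallow steel tray, 290 x 115 mm, walls 14 mm high, floor 3 mm above the table, that holds the three lids in a row along its long side (its x). Origin at the centre of its underside. It may be on either side.
- out_tray: Fixed empty steel tray for finished work, like the lid tray: 290 x 115 mm, walls 14 mm high, floor 3 mm above the table, long side along its x. Origin at the centre of its underside. It lies on the other side of the tumbler from the lid tray.
- finished: Finished canister, standing at the start on the middle stub (station 1): the same canister outside and below, but closed for good by a white lid, so no canister to be loaded; about 0.38 kg. Origin: centre of its underside, z up. Its lid's flange is 58 mm wide, 90 to 95 mm above the underside; its round knob, 20 mm diameter, reaches from 95 to 129 mm: lift it straight up by this.
- gel_jar: Bystander: closed jar, 60 mm diameter, 75 mm tall, among the canisters. Origin at its underside.
- spray_a: Bystander: white spray bottle, 200 mm tall, 68 mm diameter. Origin at its underside.
- spray_b: Bystander: white spray bottle, 200 mm tall, 68 mm diameter. Origin at its underside.

How it is judged:
By the outcome, as a careful person would: the job done as asked, in the order asked, and still so for the second after the job is handed in, with the robot touching nothing.
Of canister0, canister1, canister2 only 2 to 3 are there at a start; the rules pass over those that are not, and their reading is None.
At some moment in a run one of canister0, canister1, canister2, lid0, lid1, lid2 may be knocked a few centimetres aside while the robot is not near it.
It also fails if it takes over 210 s, if anything falls off the work surface, if the arm or the gripper's body presses on something with over 40 N, if the wrist force passes 120 N, or if a joint passes its speed limit or range.

## Robot

A 7-joint arm with a two-finger parallel gripper is mounted at the origin on the work surface. World frame = base frame: x ahead of the robot, y to its left, z up, the work surface at z = 0. Lengths are in m, angles in rad, forces in N, time in s.
With the tool pointing down it reaches from about 0.4 to 0.85 m from the base axis. Payload 10.4 kg.
Tool frame: the origin (TCP) lies at the very end of the fingers, on their centre line; the grasp point (between the pads) lies 19 mm behind it; z points along the fingers, y is the line along which they close (so a half turn about z gives the same grasp; the last joint's range is limited). The gripper opens to 87 mm and grips with 3 to 60 N. Pads are 19 mm wide; open, the fingers measure 117 mm over their backs; the gripper's body (75 mm by 190 mm) begins 51 mm behind the grasp point.
Start: joints at [1.151, 0.332, -0.065, 1.46, 0.022, 1.35, -0.088], TCP at [0.242, -0.576, 0.223] pointing down, gripper open.
Joint ranges: [-2.6, 2.6], [-0.5, 2.12], [-1.47, 1.34], [0.16, 2.42], [-1.27, 4.41], [0.06, 2.06], [-2.6, 2.6]. Speed limits (rad/s): [2.22, 2.22, 2.79, 2.79, 3.14, 3.14, 3.14].

## Interface

Orientations are given as a 3x3 rotation matrix whose columns are the frame's x, y, z axes.
In Python, from station import bot, command_gripper, vision, order, get_time_s, get_qpos, get_joint_velocities, get_joint_efforts, get_ee_pos, get_orientation, get_force, get_torque, get_opening, get_gripper_force gives the robot as it stands. Calls block until the motion is done:
- bot.move_pose(position, orientation): joint-space move of the TCP to a pose.
- bot.move_l(position, vel=0.15, rotation=None, threshold=None): straight line of the TCP; rotation=None keeps the orientation; vel is the mean speed in m/s. With threshold (N) it stops when the force on the tool has changed by that much, and returns True; else False.
- bot.movej(angles): joint-space move.
- command_gripper(opening, force=None): finger opening in m; force is the grip in N (None keeps the last); returns when the fingers have stopped.
- bot.pause(seconds).
- bot.ik(position, orientation): joint angles nearest the present ones, or None.
- vision.snapshot(name): name is "side" or "top" or "wrist"; returns a dict with "pixels" (420x560x3 uint8, red, green, blue), "depth" (420x560 float32, m along the optical axis (not along the pixel's ray), 0 where there is no reading), "camera_matrix" (3x3 intrinsics, pixels), "k1" (the pictures are not rectified: a ray, as slopes to the right and down, at radius r is drawn at 1 + k1 r^2 times it, then the intrinsics apply), "rvec" (rotation vector, rad) and "tvec" (3), from world to camera coordinates, as OpenCV has them; the wrist camera has in their place "T_tool_cam" (4x4, takes a point from camera to tool coordinates, whose origin is the TCP and whose axes are the flange's). Camera axes: x right, y down, z forward; pixel columns grow to the right and rows downward; lengths in m; the calibration is good to about 2 mm. A picture is of the moment at which its call begins: read the wrist's pose just before it.
A pose or a line that the arm cannot do raises bot.PlanningError and nothing moves.
- order.close_job(): hands the job in; it is judged then, once.
Readings, each from a call of its own:
- get_time_s(): time.
- get_qpos(): joint angles.
- get_joint_velocities(): joint speeds.
- get_joint_efforts(): joint torques, N m.
- get_ee_pos(): TCP position.
- get_orientation(): TCP orientation.
- get_force(): force on the tool from outside, world axes, zero at the start.
- get_torque(): the same for the moment, N m.
- get_opening(): finger opening in m.
- get_gripper_force(): force on a finger pad.
Only numpy, scipy, OpenCV 4.12 (cv2) and the standard library are available. Lean on these libraries where they do the work, as an engineer would, in place of code of your own. Each camera call takes 0.05 s, during which the arm holds its last target. There are 200 camera calls.

## Working session

There is one attempt and no reset: what is moved stays moved. The work goes in short steps, each a Python script; the robot and the scene stay as the last script left them, time stands still between calls to the robot, and variables do not carry over. Pictures are saved under pics/ and viewed, at most 14 in all, crops included, and the job is handed in when it is done.

```bash
ls; mkdir -p pics; cat > h.py <<'E'
import numpy as np, cv2
from station import *
def snap(name):
    if name=="wrist":
        p=np.array(get_ee_pos());R=np.array(get_orientation())
        s=vision.snapshot(name);T=np.array(s["T_tool_cam"])
        s["Rwc"]=R@T[:3,:3]; s["o"]=R@T[:3,3]+p
    else:
        s=vision.snapshot(name);R=cv2.Rodrigues(np.array(s["rvec"],float))[0]
        s["Rwc"]=R.T; s["o"]=-R.T@np.array(s["tvec"],float).ravel()
    return s
def slopes(s,uv):
    uv=np.asarray(uv,float).reshape(-1,1,2)
    d=np.array([s["k1"],0,0,0],float)
    return cv2.undistortPoints(uv,np.array(s["camera_matrix"],float),d,None,None,None).reshape(-1,2) if False else cv2.undistortPoints(uv,np.array(s["camera_matrix"],float),d).reshape(-1,2)
def plane(s,uv,z):
    a=slopes(s,uv);r=np.c_[a,np.ones(len(a))]@s["Rwc"].T
    t=(z-s["o"][2])/r[:,2]
    return s["o"]+r*t[:,None]
def cloud(s):
    d=s["depth"];v,u=np.mgrid[:d.shape[0],:d.shape[1]]
    a=slopes(s,np.c_[u.ravel(),v.ravel()])
    P=np.c_[a,np.ones(len(a))]*d.ravel()[:,None]
    P=s["o"]+P@s["Rwc"].T
    P[d.ravel()==0]=np.nan
    return P.reshape(d.shape+(3,))
def proj(s,P):
    R=s["Rwc"].T;c=(np.atleast_2d(P)-s["o"])@R.T;a=c[:,:2]/c[:,2:]
    a=a*(1+s["k1"]*(a**2).sum(1,keepdims=True));K=np.array(s["camera_matrix"])
    return a*[K[0,0],K[1,1]]+K[:2,2]
def save(s,f):cv2.imwrite(f,s["pixels"][...,::-1])
def Rz(yaw):  # tool down, tool y axis at yaw+90deg
    c,n=np.cos(yaw),np.sin(yaw)
    return np.array([[c,n,0],[n,-c,0],[0,0,-1.]])
E
python3 - <<'E'
from h import *
for n in("top","side","wrist"):
    s=snap(n);save(s,f"pics/{n}0.png");print(n,s["o"],s["Rwc"].round(3).tolist(),s["k1"],np.array(s["camera_matrix"]).tolist())
    P=cloud(s);print(np.nanmin(P,(0,1)),np.nanmax(P,(0,1)))
print(get_orientation(),get_time_s())
E
```

```text
pics
top [0.38837415 0.07571989 1.22285527] [[-0.03, -0.992, 0.125], [-1.0, 0.03, -0.006], [0.002, -0.125, -0.992]] -0.05196306402101226 [[442.19022951414615, 0.0, 279.9554381000763], [0.0, 442.19022951414615, 215.95068447848382], [0.0, 0.0, 1.0]]
[-0.22699231 -1.36286371 -0.7727196 ] [1.76114291 1.42547649 0.33873634]
side [ 0.43470536 -0.7921858   0.74969476] [[0.995, -0.069, 0.075], [-0.101, -0.603, 0.791], [-0.01, -0.795, -0.607]] 0.02286689403294198 [[453.74600395292674, 0.0, 274.83435977874956], [0.0, 453.74600395292674, 205.99325132896692], [0.0, 0.0, 1.0]]
[-0.63489244 -0.61323734 -0.76920199] [2.44424425 2.39142718 0.59119387]
wrist [ 0.30488124 -0.54990325  0.38400813] [[0.386, -0.893, -0.233], [-0.922, -0.374, -0.095], [-0.002, 0.251, -0.968]] -0.02483245826006981 [[315.44069971303867, 0.0, 279.5804856173716], [0.0, 315.44069971303867, 212.51761426246262], [0.0, 0.0, 1.0]]
[-0.66086819 -1.69863118 -0.75952381] [ 1.03889004 -0.20987743  0.34414775]
[[ 9.22300281e-01  3.86473795e-01 -4.45133068e-04]
 [ 3.86474050e-01 -9.22299776e-01  9.65462596e-04]
 [-3.74201355e-05 -1.06247880e-03 -9.99999435e-01]] 0.15
```

View pics/top0.png

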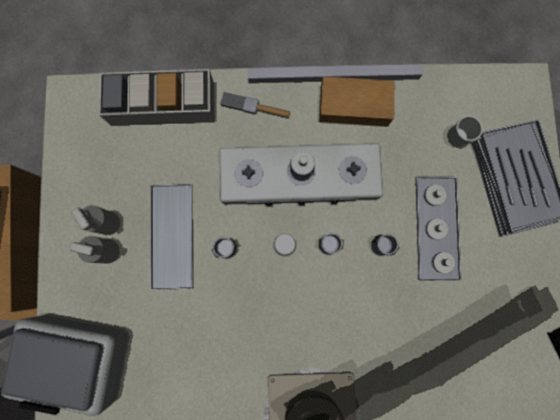

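View pics/side0.png

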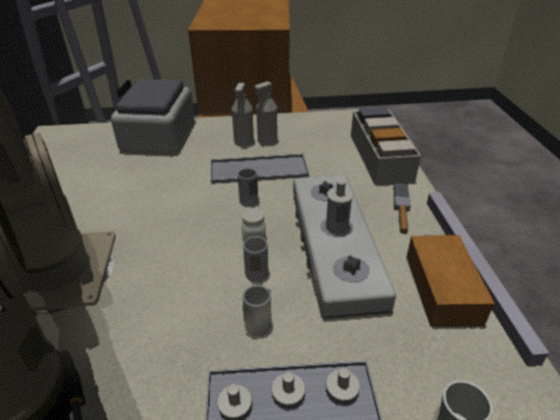

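The top view shows three open canisters at (226,247), (331,243) and (385,244), with the jar at (285,243). The finished canister is on the middle stub at (302,165), with free stubs at (248,172) and (352,170). The lids are at (435,194), (437,228) and (444,262), the out tray is at (172,236) and the sprays are near (95,215) and (95,248). The side view agrees.

```bash
cat > a.py <<'E'
from h import *
s=snap("top")
for n,uv,z in[("can",(226,247),.09),("can",(331,243),.09),("can",(385,244),.09),("jar",(285,243),.075),("fin",(302,158),.129),("st",(248,172),.08),("st",(352,170),.08),
 ("lid",(436,192),.06),("lid",(437,226),.06),("lid",(444,260),.06),("out",(172,236),.01)]:
    print(n,plane(s,[uv],z)[0].round(3))
P=cloud(s)
for nm,c in(("tray",(172,236)),("tum",(300,190))): print(P[c[1]-3:c[1]+4,c[0]-3:c[0]+4].mean((0,1)))
t=get_time_s()
bot.move_pose([0.5,0.0,0.42],Rz(0));print(get_time_s()-t,get_qpos())
s=snap("wrist");save(s,"pics/w1.png");np.save("w1d.npy",s["depth"]);print(s["o"],proj(s,[.5,0,.06]))
E
python3 a.py
```

```text
can [0.455 0.209 0.09 ]
can [ 0.457 -0.06   0.09 ]
can [ 0.45  -0.199  0.09 ]
jar [0.462 0.058 0.075]
fin [0.672 0.009 0.129]
st [0.651 0.15  0.08 ]
st [ 0.649 -0.125  0.08 ]
lid [ 0.587 -0.353  0.06 ]
lid [ 0.495 -0.348  0.06 ]
lid [ 0.405 -0.361  0.06 ]
out [0.494 0.368 0.01 ]
[0.49465951 0.36912349 0.00343784]
[0.60290202 0.0131094  0.0596426 ]
2.3583 [ 0.61809941  0.07711834 -0.75165547  1.3764      0.0530096   1.7091758
 -1.69700476]
[ 0.56885718 -0.00113311  0.58181373] [[279.16948565 173.31074429]]
```

View pics/w1.png

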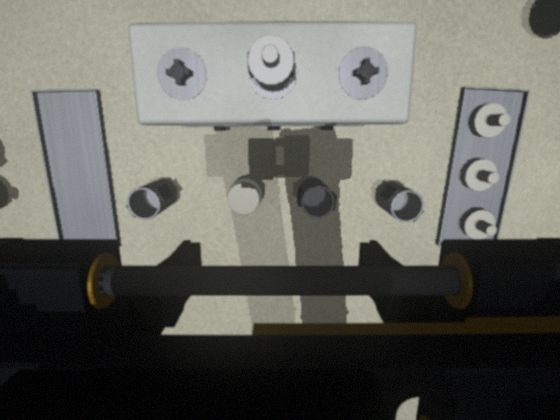

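The wrist view shows the whole scene: stubs at (180,73) and (364,72), the finished canister's knob at (270,54), canister rims at (145,203), (316,197) and (405,205), and lid knobs around (495,120), (487,177) and (490,227). Next I hover close and measure from depth.

```bash
cat >> h.py <<'E'
def look(xy,zo,yaw=0.,back=0.02,h=.14):
    R=Rz(yaw);p=np.r_[np.array(xy)-back*R[:2,0],zo+h]
    bot.move_pose(p,R);bot.pause(.1);return snap("wrist")
def pts(s,xy,r,zlo,zhi):
    P=cloud(s)[:300].reshape(-1,3);P=P[~np.isnan(P[:,0])]
    m=(np.hypot(*(P[:,:2]-xy).T)<r)&(P[:,2]>zlo)&(P[:,2]<zhi);return P[m]
def disc(Q):
    (x,y),r=cv2.minEnclosingCircle(Q[:,:2].astype(np.float32));return Q[:,:2].mean(0),np.array([x,y]),r
def ring(Q):
    A=np.c_[2*Q[:,:2],np.ones(len(Q))];b=(Q[:,:2]**2).sum(1)
    c=np.linalg.lstsq(A,b,rcond=None)[0];return c[:2],np.sqrt(c[2]+c[:2]@c[:2])
def phase(Q,c,n,rlo,rhi):
    d=Q[:,:2]-c;r=np.hypot(*d.T);m=(r>rlo)&(r<rhi);a=np.arctan2(d[m,1],d[m,0])
    z=np.exp(1j*n*a).mean();return np.angle(z)/n,abs(z),m.sum()
E
cat > b.py <<'E'
from h import *
t=get_time_s()
s=look((.672,.009),.189,0);np.savez("f.npz",**{k:s[k] for k in("pixels","depth","Rwc","o","k1","camera_matrix")})
Q=pts(s,(.672,.009),.03,.183,.2);print("fin",len(Q),disc(Q),Q[:,2].std(),np.median(Q[:,2]))
save(s,"pics/fin.png")
for i,c in(0,(.649,-.125)),(2,(.651,.15)):
    s=look(c,.084,0);save(s,f"pics/st{i}.png");np.savez(f"st{i}.npz",**{k:s[k] for k in("pixels","depth","Rwc","o","k1","camera_matrix")})
    Q=pts(s,c,.035,.075,.1);print(i,len(Q),disc(Q),Q[:,2].std(),np.median(Q[:,2]))
    if len(Q): print(phase(Q,Q[:,:2].mean(0),4,.0125,.02))
    F=pts(s,c,.08,.04,.075);print(np.median(F[:,2]),F[:,2].std())
print(get_time_s()-t)
a=cv2.hconcat([cv2.imread("pics/fin.png")[:300,120:440],cv2.imread("pics/st0.png")[:300,120:440]]);cv2.imwrite("pics/c1.png",a)
E
python3 b.py
```

```text
fin 310 (array([0.6557434, 0.0104803]), array([0.6552549 , 0.01048577]), 0.010065646842122078) 0.0010663679443039162 0.1887811869966857
0 662 (array([ 0.65609951, -0.12953202]), array([ 0.65545607, -0.12932298]), 0.017422832548618317) 0.0014305364243301316 0.08454375873330183
(np.float64(0.06523200360673713), np.float64(0.7807414113055964), np.int64(183))
0.06009135461670728 0.001228571430395932
2 670 (array([0.65518271, 0.1506633 ]), array([0.65442491, 0.15047538]), 0.017629563808441162) 0.0013362037935157533 0.08458408600585302
(np.float64(0.013125690983640338), np.float64(0.7878222095688368), np.int64(190))
0.06010250279377116 0.0012677525002049604
2.9834000000000005
```

View pics/c1.png

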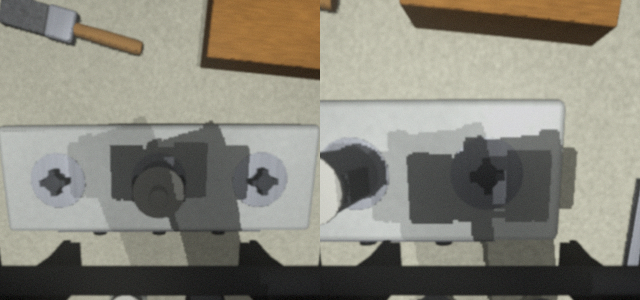

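The stub and knob measurements are clean: depth noise is about 1 mm, and both the 140 mm spacing and the heights agree. Next I move the finished canister.

```bash
cat > c.py <<'E'
from h import *
x,y=.6555,.0105
command_gripper(.06)
bot.move_pose([x,y,.23],Rz(0)); print(bot.move_l([x,y,.160],.1,threshold=10),get_ee_pos())
command_gripper(0,40);print("open",get_opening(),get_gripper_force())
print(get_force());bot.move_l([x,y,.30],.1);print(get_force(),get_opening())
bot.move_pose([.495,.369,.28],Rz(0))
bot.move_l([.495,.369,.125],.15)
print(bot.move_l([.495,.369,.098],.04,threshold=5),get_ee_pos())
command_gripper(.06);bot.move_l([.495,.369,.26],.2)
s=look((.495,.369),.13,0,.03);save(s,"pics/out.png")
Q=pts(s,(.495,.369),.03,.1,.2);print("knob",len(Q),disc(Q),np.median(Q[:,2]))
c=(.6555,.0105);s=look(c,.084,0);Q=pts(s,c,.035,.075,.1);print(1,len(Q),disc(Q),phase(Q,Q[:,:2].mean(0),4,.0125,.02))
save(s,"pics/st1.png");print(get_time_s())
cv2.imwrite("pics/c2.png",cv2.hconcat([cv2.imread("pics/out.png")[:300,120:440],cv2.imread("pics/st1.png")[:300,120:440]]))
E
python3 c.py
```

```text
False [0.65585847 0.01070635 0.16068415]
open 0.019095090651258764 39.99976853840053
[ 0.35763466 -1.37262162  0.90953803]
[ 0.3688905  -0.12022982 -3.1172551 ] 0.018924865656734853
True [0.49484862 0.36876362 0.10253088]
knob 380 (array([0.49577211, 0.368912  ]), array([0.49832818, 0.36862427]), 0.021839939057826996) 0.13173939468610738
1 666 (array([0.65571931, 0.01044731]), array([0.65506387, 0.01045492]), 0.017518125474452972) (np.float64(0.0015175869177859297), np.float64(0.7696278273562106), np.int64(194))
17.2917
```

View pics/c2.png

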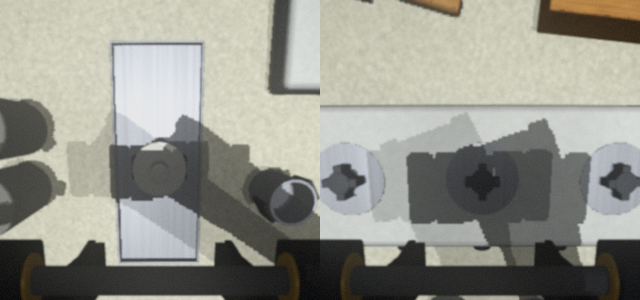

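The finished canister stands in the out tray at (160,165) in the left half, and stub 1 is uncovered in the right half. I'll check the stub angles in an enlarged crop.

```bash
cat > d.py <<'E'
from h import *
ims=[]
for i,c in(0,(.656,-.1295)),(2,(.655,.1505)):
    d=np.load(f"st{i}.npz");s={k:d[k] for k in d};s["k1"]=float(s["k1"])
    Q=pts(s,c,.035,.082,.09);m=Q[:,:2].mean(0);print(i,len(Q),disc(Q))
    for a in((.0125,.017),(.013,.02),(.014,.02)):print(phase(Q,m,4,*a))
    u,v=proj(s,np.r_[c,.08])[0].astype(int);a=s["pixels"][v-30:v+30,u-30:u+30,::-1]
    ims.append(cv2.resize(np.clip(a.astype(float)*2,0,255).astype(np.uint8),(360,360),interpolation=cv2.INTER_NEAREST))
cv2.imwrite("pics/c3.png",cv2.hconcat(ims))
E
python3 d.py
```

```text
0 639 (array([ 0.65581613, -0.12962519]), array([ 0.65546286, -0.12938376]), 0.017413845285773277)
(np.float64(0.06387209623129197), np.float64(0.7920692188993518), np.int64(157))
(np.float64(0.06034078451200221), np.float64(0.7977432444377411), np.int64(153))
(np.float64(0.06193804992978589), np.float64(0.8072030111644012), np.int64(118))
2 653 (array([0.65506832, 0.15057346]), array([0.65459883, 0.15049633]), 0.017413312569260597)
(np.float64(0.014811867226460471), np.float64(0.7895210536960066), np.int64(162))
(np.float64(0.01611461778784591), np.float64(0.8042959148064366), np.int64(159))
(np.float64(0.019010652723608357), np.float64(0.8134309578558461), np.int64(126))
```

View pics/c3.png

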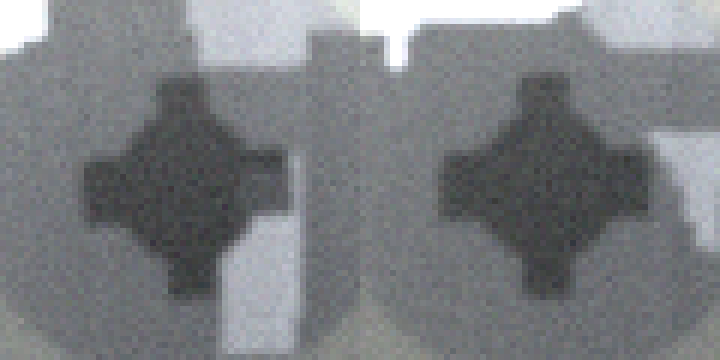

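The crop confirms that both crosses are nearly axis-aligned, tilted about 3.6° and 1°. Next, the first canister.

```bash
cat > can.py <<'E'
from h import *
ST={0:(.6556,-.1295,.064),1:(.6553,.0104,.0015),2:(.6549,.1505,.015)}
def meas(c,yaw):
    s=look(c,.09,yaw)
    Q=pts(s,c,.06,.0865,.1);ctr,r=ring(Q)
    Q=Q[np.abs(np.hypot(*(Q[:,:2]-ctr).T)-.025)<.004];ctr,r=ring(Q)
    W=pts(s,ctr,.045,.07,.087);a,k,n=phase(W,ctr,2,.0285,.035)
    print("can",ctr.round(4),"r",r.round(4),"pad",round(a,3),round(k,2),n,"z",np.median(Q[:,2]).round(4),flush=True)
    return s,ctr,a,k,n
def pick(c,name=None,force=40):
    # returns canister yaw of grip (tool yaw)
    command_gripper(.087)
    s,c,a,k,n=meas(c,0.)
    if name:save(s,f"pics/{name}.png")
    if n<15 or k<.4: raise SystemExit("unsure pads")
    yaw=(a+np.pi/2)       # tool y must lie along the pad direction a: yaw = a+90deg (mod 180)
    yaw=(yaw+np.pi/2)%np.pi-np.pi/2
    s,c,a2,k,n=meas(c,yaw)
    yaw2=yaw+((a2+np.pi/2-yaw+np.pi/2)%np.pi-np.pi/2)
    if abs(yaw2-yaw)>.25: raise SystemExit("pads disagree")
    R=Rz((yaw+yaw2)/2)
    bot.move_l([*c,.14],.2,rotation=R)
    if bot.move_l([*c,.045],.1,threshold=8): print("touched early",get_ee_pos());bot.move_l([*c,.14],.1);raise SystemExit
    command_gripper(0,force);print("grip",get_opening(),get_gripper_force(),flush=True)
    z=get_ee_pos()[2];bot.move_l([*c,.26],.2);print("lift",get_force()[2],get_opening())
    return (yaw+yaw2)/2,z
def place(i,yaw,zg):
    x,y,th=ST[i]
    w=th+np.round((yaw-th)/(np.pi/2))*np.pi/2
    bot.move_pose([x,y,.26],Rz(w));bot.move_l([x,y,zg+.06+.032],.2);bot.pause(.2)
    hit=bot.move_l([x,y,zg+.0585],.03,threshold=20)
    h=get_ee_pos()[2]-zg-.06;print("place",hit,"height over home",round(h,4),get_force(),get_torque(),flush=True)
    return w,h
E
cat > e.py <<'E'
from can import *
y,z=pick((.457,-.06),"k1");w,h=place(1,y,z);print(y,w,z,get_time_s())
if abs(h)<.004:
    command_gripper(.087);bot.move_l([*ST[1][:2],.28],.2)
E
python3 e.py
```

```text
can [ 0.4586 -0.0615] r 0.025 pad 1.463 0.85 128 z 0.0898
can [ 0.4586 -0.0615] r 0.0249 pad 1.459 0.84 127 z 0.0897
grip 0.059478830162395566 39.98841302935034
lift -3.4355176992698677 0.05939672149223847
place False height over home 0.0001 [-6.3035251  -3.25217738 10.84313347] [-0.50632754  1.53256444  0.05401568]
-0.10977821469554216 0.0015 0.04510240065616692 26.2
```

It slid home at the first try. Now the other two.

```bash
cat > f.py <<'E'
from can import *
for c,i in(((.455,.209),2),((.45,-.199),0)):
    y,z=pick(c,f"k{i}");w,h=place(i,y,z);print(y,w,z,get_time_s(),flush=True)
    if abs(h)>.004: break
    command_gripper(.087);bot.move_l([*ST[i][:2],.28],.2)
else:
    bot.move_pose([0.5,0.0,0.42],Rz(0));bot.pause(.1)
    s=snap("wrist");save(s,"pics/w2.png")
    for i in ST:
        Q=pts(s,ST[i][:2],.04,.143,.2);print(i,ring(Q),np.median(Q[:,2]))
E
python3 f.py
```

```text
can [0.4563 0.219 ] r 0.025 pad -1.066 0.85 132 z 0.0897
can [0.4563 0.2193] r 0.0249 pad -1.068 0.84 124 z 0.0897
grip 0.05952757294945756 39.99639742076397
lift -3.715733538185222 0.059760513664157175
place False height over home 0.0001 [-5.47159389 -3.3679429   9.43105239] [-0.74709456  1.46253426  0.03271259]
0.5036579997724124 0.015 0.0450988235313413 36.8167
can [ 0.4514 -0.206 ] r 0.0249 pad 0.893 0.85 125 z 0.0897
can [ 0.4514 -0.2062] r 0.0249 pad 0.901 0.85 131 z 0.0898
grip 0.0597336940797229 39.982852223329246
lift -3.3527673862033436 0.05947496970888692
place False height over home 0.0001 [-6.70824741 -0.27162044  8.80615777] [-0.0472868   1.56783373  0.05873647]
-0.6738512182327154 0.064 0.04510131365519762 48.0167
0 (array([ 0.65456226, -0.12870036]), np.float64(0.025667252131558998)) 0.14893871929298427
1 (array([0.65284437, 0.01006609]), np.float64(0.026049864793587858)) 0.14922393242609386
2 (array([0.65374845, 0.14939899]), np.float64(0.02553656310003286)) 0.14912279660004935
```

All three canisters are home. Now the lids.

```bash
cat > lid.py <<'E'
from can import *
def knob(c,zt,r=.04):
    s=look(c,zt,0.)
    Q=pts(s,c,r,zt-.006,zt+.012)
    q=Q[:,:2].mean(0);Q=pts(s,q,.014,zt-.003,zt+.012)
    m,e,rr=disc(Q);print("knob",len(Q),m.round(4),e.round(4),round(rr,4),np.median(Q[:,2]).round(4),flush=True)
    return s,m,rr,np.median(Q[:,2])
def lid(c,i,name):
    command_gripper(.06)
    s,m,rr,z=knob(c,.058)
    save(s,f"pics/{name}.png")
    if not .008<rr<.0125: raise SystemExit("odd knob")
    bot.move_l([*m,.09],.2)
    if bot.move_l([*m,.030],.08,threshold=8): print("touch",get_ee_pos());bot.move_l([*m,.1],.1);raise SystemExit
    command_gripper(0,45);zg=get_ee_pos()[2];print("grip",get_opening(),flush=True)
    bot.move_l([*m,.25],.2)
    x,y,_=ST[i];bot.move_pose([x,y,.25],Rz(0));H=zg+.131
    bot.move_l([x,y,H+.022],.2);bot.pause(.2)
    hit=bot.move_l([x,y,H-.001],.03,threshold=35)
    print("press",hit,get_ee_pos()[2]-H,get_force(),flush=True)
    command_gripper(.06);bot.move_l([x,y,.25],.2)
    s,m,rr,z=knob((x,y),.189);print("seat err",z-.189,get_time_s(),flush=True)
    return z
E
cat > g.py <<'E'
from lid import *
z=lid((.495,-.348),1,"l1")
E
python3 g.py
```

```text
knob 317 [ 0.4932 -0.3615] [ 0.4929 -0.3615] 0.01 0.0579
grip 0.01902959951819512
press False 2.3431213041436028e-05 [-3.01665529 -1.75860797  9.53815952]
knob 320 [0.6546 0.0103] [0.6542 0.0103] 0.0099 0.1889
seat err -9.836066647037067e-05 62.2333
```

```bash
cat > g2.py <<'E'
from lid import *
lid((.587,-.36),0,"l0")
lid((.405,-.365),2,"l2")
bot.move_pose([0.5,0.0,0.42],Rz(0));bot.pause(.3)
save(snap("wrist"),"pics/w3.png")
bot.move_pose([0.35,-.3,0.42],Rz(0));bot.pause(.3);save(snap("side"),"pics/side3.png");print(get_time_s())
E
python3 g2.py
```

```text
knob 319 [ 0.5881 -0.3641] [ 0.5877 -0.3642] 0.0099 0.0576
grip 0.018830737006635744
press False -0.00015083056506168258 [-2.0104683  -1.2577813   9.11814662]
knob 323 [ 0.6555 -0.1297] [ 0.6552 -0.1298] 0.0099 0.1889
seat err -0.00012001907915520915 72.4
knob 313 [ 0.4002 -0.3738] [ 0.4001 -0.3738] 0.0099 0.0579
grip 0.01890573018545112
press False -2.5248053297899364e-05 [-2.96946175  0.19861124  7.5170841 ]
knob 319 [0.6548 0.1511] [0.6546 0.1512] 0.0099 0.1889
seat err -6.988313023398307e-05 83.5833
86.4917
```

```bash
python3 -c "
import cv2
a=cv2.imread('pics/w3.png');b=cv2.imread('pics/side3.png')
cv2.imwrite('pics/end.png',cv2.resize(cv2.vconcat([a[:240],b]),(475,560)))"
```

```text
(no output)
```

View pics/end.png

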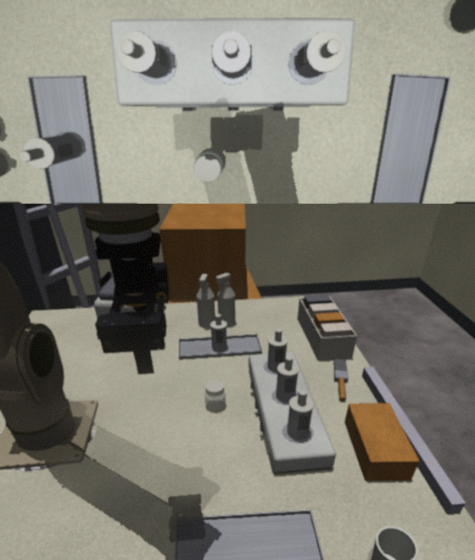

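Three lidded canisters stand level on the stations, the finished one stands in the out tray, the lid tray is empty, and the jar and bottles are undisturbed.

```bash
python3 -c "
from station import *
print(order.close_job())"
```

```text
the job is handed in; nothing more can be done
None
```

The changeover is done and handed in at about 86 s of the 210 s limit: the finished canister stands upright in the out tray, all three open canisters are fully down on their stubs with lids seated level to within about 0.2 mm, and the jar and spray bottles were not disturbed.

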